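# Open the combination padlock and present it at the hasp

## Robot

A 7-joint arm with a two-finger parallel gripper is mounted at the origin on the work surface. World frame = base frame: x ahead of the robot, y to its left, z up, the work surface at z = 0. Lengths are in m, angles in rad, forces in N, time in s.
With the tool pointing down it reaches from about 0.4 to 0.85 m from the base axis. Payload 4.5 kg.
Tool frame: the origin (TCP) lies at the very end of the fingers, on their centre line; the grasp point (between the pads) lies behind it (r.grip_depth is the z of the grasp point in the tool frame, in m); z points along the fingers, y is the direction in which the jaws open and shut (so a half turn about z gives the same grasp; the last joint's range is limited). The gripper opens to 88 mm and grips with 3 to 60 N. Pads are 18 mm wide; open, the fingers measure 123 mm over their backs; the gripper's body (75 mm by 187 mm) begins 45 mm behind the grasp point.
Start: joints at [-1.308, 0.689, -0.195, 1.565, 0.157, 0.902, -0.215], TCP at [0.142, 0.609, 0.239] pointing down, gripper open.
Joint ranges: [-3.01, 3.01], [-0.46, 2.08], [-1.47, 1.51], [0.13, 2.56], [-1, 4.14], [0.04, 2.09], [-2.66, 2.66]. Speed limits (rad/s): [2.57, 2.57, 3.14, 3.14, 3.14, 3.14, 3.14].

## Interface

Orientations are given as a unit quaternion [x, y, z, w].
In Python, from plant import sensors, cams, r gives the robot as it stands. The module is installed in compiled form; this text tells all that it offers.
- The arm moves only by the tool drive_tool, never from a script. Its argument "series" is a list that holds one entry, the list of rows, each a list of 5 numbers: the shift along the world's x, y, z in mm, then the turn about the world's z in rad, then the finger opening in mm, from 0 to 88.1. A call has 1 to 10 rows; each row shifts and turns the commanded pose from where the row before left it; what a row does not reach is not made up. A row lasts 1/10 s, in which the tool goes at most 50 mm and 8.59 degrees, less where a joint would pass 70% of its speed; a pose out of reach is approached as far as the arm can. A call with a gripper value outside its range is refused whole. The fingers move at their own pace and stop on an object; "force" is the grip in N (left out, the last holds). Time passes only in rows, so rows that do not move let the fingers close. It gives the time, the measured TCP pose, the force and the opening at its end, in the units of the state.
- sensors.get_state(): the state, without advancing time (a new reading comes with each control period).
- cams.snapshot(name): name is "side" or "top" or "wrist"; returns the picture (384x512x3 uint8, blue, green, red); there is no depth.
- cams.camera_model(name): a dict with "fx", "fy", "cx", "cy" (pixels), "camera_from_world" (4x4, takes a point from world to camera coordinates). Camera axes: x right, y down, z forward; pixel columns grow to the right and rows downward; lengths in m; the calibration is good to about 2 mm. A picture is of the moment at which its call begins: read the wrist's pose just before it. camera_model takes no time and is no camera call; for the wrist camera it gives the pose at the moment of the call.
- r.finish_job(): hands the job in, once; it reports no verdict.
Trained networks look in the newest picture that a camera, given by its name, has taken for a name from the list of things; names that differ only in an ending like _2 or _b are one class to them, and where a whole thing is asked for, a point or a joint stands for the part that bears it (a point fixed in the world has none). Each returns a list of dicts, best first, with "confidence" (0 to 1); they miss things now and then, are a little off and sometimes report something else, mostly with a low value. They report only what shows in the picture. A call takes as long as a camera call.
- cams.trace(camera, name): "mask" (384x512 bool, what is visible of it) and "at" ([column, row] in pixels, amid what is visible of it).
- cams.mark_of(camera, name): "at" ([column, row] in pixels: a listed point, or the origin of a listed thing).
The state is a dict: "clock": time; "q": joint angles; "qd": joint speeds; "joint_torque": joint torques, N m; "tool_pos": TCP position; "eef_rot": TCP orientation; "contact_force": force on the tool from outside, world axes, zero at the start; "moment": the same for the moment, N m; "opening": opening from 0.0 (shut) to 1.0 (fully open).
Only numpy, scipy, OpenCV 4.12 (cv2) and the standard library are available. Lean on these libraries where they do the work, as an engineer would, in place of code of your own. Each camera call takes 0.05 s, during which the arm holds its last target.

## Task

Ready the combination padlock for locking off the rock saw: with the lock lying in its blue cradle, turn its dial notch by notch until the yellow pointer clicks in at the green mark, then pull the shackle fully open. Then take the lock by its body and hold it up level, dial upward and still open, with the open shackle loop a few centimetres straight above the steel hasp eye on the grey switch box; finish while still holding it there, touching neither box nor eye. Do not lift the lock before it is open, and leave the core, jar and cup where they stand.

Things in the scene. Friction and masses are not known exactly. Their poses are not given: they have to be found in the camera images.
- lock: Loose red padlock, about 0.4 kg, lying dial up in the cradle. Body 64 mm along its x, 60 mm along its y, 26 mm thick (z); both y sides are free for fingers over the middle 44 mm. Origin: centre of its underside, 35 mm above the bench at the start. +x points to the shackle, z up. Dial axis = its z axis through the origin. It may wiggle about 1.5 mm in the cradle.
- dial_grip (a point): On the dial axis, 44 mm above the lock's underside, in the bar grip of the dial. The bar is 38 mm long, 10 mm wide, stands 22 mm tall on a black disc of radius 22 mm; disc top is 31.5 mm and bar top 53.5 mm above the lock's underside. This point's x axis runs along the bar to the end painted yellow (the pointer).
- dial (a joint): Dial angle in rad, from above anticlockwise positive, 0 = yellow pointer at the green mark (pointing along the lock's +x, to the shackle): the only position that frees the shackle. Starts two to four notches away (1.0 to 2.1), so it must go clockwise. Clicks into notches every 0.524 rad (30 degrees) and holds there; needs roughly 0.04 N m to pass a click. Stops at -0.4 and 3.1.
- shackle_bow (a point): Middle of the bow of the U-shaped steel shackle (round bar of 8 mm diameter, lying flat, legs 44 mm apart on centres along lock y), on the bar's centreline, 13 mm above the lock's underside, 80 mm from the lock origin along lock +x when shut. The gap inside the U is 36 mm wide and 44 mm long when shut. Its x axis is the pull direction (lock +x).
- shackle (a joint): How far the shackle is pulled out, in m: 0 shut, 0.020 fully open (stop). Friction about 2.5 N, stays where it is left. Blocked within about 2 mm unless the dial is at 0.
- shackle_loop (a point): Point inside the shackle loop, fixed to the shackle, 20 mm from shackle_bow towards the lock body (80 mm from the lock origin along lock +x when fully open), 13 mm above the lock's underside.
- hasp_tip (a point): Top of the steel hasp eye (a ring about 28 mm across on a plate, upright) in the middle of the switch box's top, 114 mm above the bench.
- switchbox: Fixed grey switch box, 110 mm (x) by 100 mm (y) by 64 mm high, an orange handle out to 72 mm at its -x face; origin under its centre; the hasp eye stands on top.
- cradle: Fixed cradle: blue base 130 mm (x) by 120 mm (y) by 10 mm, a plinth 56 by 40 mm whose top, 35 mm above the bench, carries the lock; low steel lips reach 43 mm above the bench at both x ends and at the corners. Origin: underside centre; axes as the lock's at the start.
- core: Bystander: upright grey rock core, 50 mm diameter, 70 mm tall, origin under its centre.
- jar: Bystander: clear jar with yellow cap, 44 mm diameter, 65 mm tall, origin under its centre.
- cup: Bystander: steel cup, mouth up, 64 mm diameter, 60 mm tall, origin under its centre.

How it is judged:
On the way, in this order (a step that is already met when the one before it is completed fails the run):
1. the dial is at the green mark, clicked in, with the shackle still shut and the lock in its cradle (value of joint dial between -0.13 and 0.13 rad and value of joint shackle below 0.004 m and distance between lock and cradle below 0.042 m), for 0.2 s.
2. the shackle is pulled open while the lock is still in its cradle (value of joint shackle above 0.015 m and distance between lock and cradle below 0.042 m), for 0.2 s.
At the end, for the whole second after the job is handed in: Gripper holds the padlock at rest, level within 0.25 rad, dial up, shackle at least 14 mm out, dial within 0.25 rad of the green mark; shackle_loop within 30 mm horizontally of the hasp tip and 20 to 130 mm above it; lock touching neither box nor cradle (value of joint shackle above 0.014 m and value of joint dial between -0.25 and 0.25 rad and horizontal distance between shackle_loop and hasp_tip below 0.03 m and z of shackle_loop in the frame of hasp_tip between 0.02 and 0.13 m and angle between lock's own z axis and vertical below 0.25 rad and linear speed of lock below 0.03 m/s and contact force between the fingers and lock above 2 N and contact force between lock and switchbox below 0.3 N and contact force between lock and cradle below 0.3 N); the arm keeps its last pose, push and grip.
It fails at once if the core is pushed more than 20 mm or tipped (distance of core from where it was at the start of the episode above 0.02 m or angle between core's own z axis and vertical above 0.3 rad).
It fails at once if the jar is pushed more than 20 mm or tipped (distance of jar from where it was at the start of the episode above 0.02 m or angle between jar's own z axis and vertical above 0.3 rad).
It fails at once if the cup is pushed more than 20 mm or tipped (distance of cup from where it was at the start of the episode above 0.02 m or angle between cup's own z axis and vertical above 0.3 rad).
It fails at once if the lock is lifted from the cradle before its shackle is open (distance between lock and cradle above 0.06 m and value of joint shackle below 0.012 m).
It also fails if it takes over 72 s, if anything falls off the work surface, if the arm or the gripper's body presses on something with over 40 N, if the wrist force passes 120 N, or if a joint passes its speed limit or range.

## Working session

There is one attempt and no reset: what is moved stays moved. The work goes in short steps, Python scripts to look and compute and a tool call to move; the robot and the scene stay as the last step left them, time stands still between calls to the robot, and variables do not carry over. Pictures are saved under pics/ and viewed, and the job is handed in when it is done.

Besides the shell and the picture viewer there is one more tool, called after ">>>" by a JSON object that holds its "api" and its "payload", one argument or row to a line. drive_tool: Moves the arm, as the interface text tells. Its arguments: {"type":"object","properties":{"series":{"type":"array","items":{"type":"array","items":{"type":"array","items":{"type":"number"}}}},"force":{"type":"number"}},"required":["series"]}

```bash
ls; mkdir -p pics
cat > h.py <<'E'
import numpy as np, cv2
from plant import sensors, cams, r
def pix2plane(cam,uv,z):
    m=cams.camera_model(cam); T=np.array(m["camera_from_world"]); R=T[:3,:3]; t=T[:3,3]
    c=-R.T@t; d=R.T@np.array([(uv[0]-m["cx"])/m["fx"],(uv[1]-m["cy"])/m["fy"],1])
    return c+d*(z-c[2])/d[2]
def proj(cam,p):
    m=cams.camera_model(cam); T=np.array(m["camera_from_world"]); q=T[:3,:3]@np.array(p)+T[:3,3]
    return np.array([m["fx"]*q[0]/q[2]+m["cx"],m["fy"]*q[1]/q[2]+m["cy"]])
E
python3 - <<'E'
from h import *
print(sensors.get_state(), r.grip_depth)
for c in ["top","side","wrist"]:
    cv2.imwrite(f"pics/a_{c}.png",cams.snapshot(c))
    m=cams.camera_model(c);T=np.array(m["camera_from_world"]);print(c,-T[:3,:3].T@T[:3,3],m["fx"])
    for n in ["lock","dial_grip","shackle_bow","shackle_loop","hasp_tip","switchbox","cradle","core","jar","cup"]:
        o=cams.mark_of(c,n)
        if o: print(c,n,[(round(x["confidence"],2),np.round(x["at"],1).tolist()) for x in o[:2]])
E
```

```text
pics
{'clock': 0.0, 'q': array([-1.30818926,  0.68999555, -0.19455036,  1.56632454,  0.15732278,
        0.90249762, -0.21512139]), 'qd': array([ 0.00027547,  0.00070292,  0.00048456,  0.00084709, -0.00034252,
       -0.00092428, -0.00143429]), 'joint_torque': array([ 1.93484993e-04, -5.27574062e+01, -1.26706034e+00, -1.53422356e+01,
       -5.27453574e-02,  6.59755271e-03,  1.71275692e-04]), 'tool_pos': array([0.14165235, 0.60809513, 0.23790894]), 'eef_rot': array([ 1.14103018e-01,  9.93468503e-01, -9.13250861e-04, -4.18116875e-05]), 'contact_force': array([-1.03511341,  0.18425101,  0.52345143]), 'moment': array([-1.50342224e-02,  7.20638079e-05, -3.12843132e-02]), 'opening': 0.9996708270214081} -0.0187
top [ 0.44795336 -0.0810958   1.02257575] 377.5854996487552
top lock [(0.82, [142.3, 209.7])]
top dial_grip [(0.83, [140.6, 207.2])]
top shackle_bow [(0.64, [152.4, 176.1])]
top shackle_loop [(0.49, [148.9, 184.2]), (0.34, [144.6, 209.2])]
top hasp_tip [(0.65, [282.3, 197.9])]
top switchbox [(0.58, [279.3, 202.7])]
top cradle [(0.59, [146.5, 206.4])]
top core [(0.88, [225.1, 255.9])]
top jar [(0.68, [218.9, 136.2])]
top cup [(0.97, [346.7, 280.2])]
side [ 0.13939555 -0.72686212  0.88577269] 476.02073014117025
side lock [(0.9, [193.8, 134.9]), (0.53, [220.0, 125.2])]
side dial_grip [(0.75, [193.1, 122.1])]
side shackle_bow [(0.56, [221.3, 125.4])]
side shackle_loop [(0.54, [213.6, 130.7])]
side hasp_tip [(0.82, [269.9, 197.2]), (0.44, [191.2, 144.4])]
side switchbox [(0.7, [266.2, 230.2])]
side cradle [(0.75, [191.7, 144.3])]
side core [(0.78, [183.1, 217.0]), (0.55, [266.1, 229.2])]
side jar [(0.91, [292.3, 156.5])]
side cup [(0.95, [230.6, 333.7])]
wrist [0.0609186  0.6274473  0.38408842] 283.8538793150261
```

View pics/a_top.png

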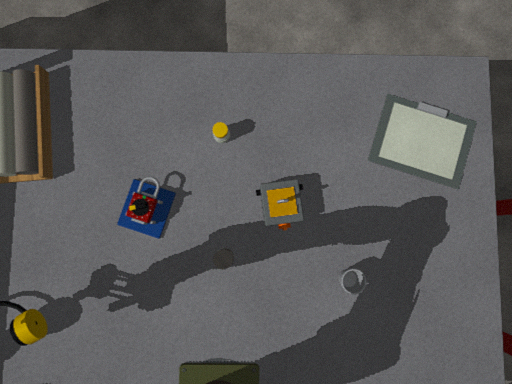

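View pics/a_side.png

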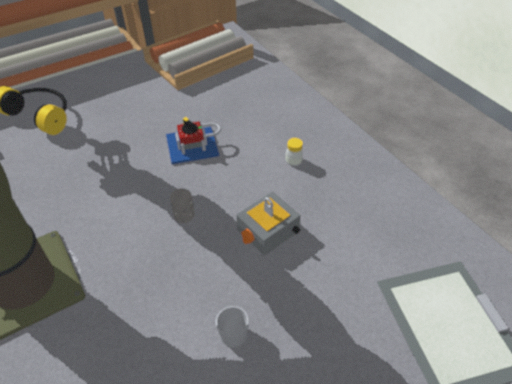

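Run:
```python
from h import *
P={"lock":(.035,[142.3,209.7],[193.8,134.9]),"dial_grip":(.079,[140.6,207.2],[193.1,122.1]),"bow":(.048,[152.4,176.1],[221.3,125.4]),
"loop":(.048,[148.9,184.2],[213.6,130.7]),"hasp":(.114,[282.3,197.9],[269.9,197.2]),"box":(0,[279.3,202.7],[266.2,230.2]),"cradle":(0,[146.5,206.4],[191.7,144.3]),"core":(0,[225.1,255.9],[183.1,217]),"jar":(0,[218.9,136.2],[292.3,156.5]),"cup":(0,[346.7,280.2],[230.6,333.7])}
for n,(z,a,b) in P.items(): print(n,pix2plane("top",a,z).round(4),pix2plane("side",b,z).round(4))
i=cv2.imread("pics/a_top.png")[150:250,90:190]; cv2.imwrite("pics/a_crop.png",cv2.resize(i,(600,600),interpolation=cv2.INTER_CUBIC))
i=cv2.imread("pics/a_side.png")[90:180,150:250]; cv2.imwrite("pics/a_crops.png",cv2.resize(i,(660,594),interpolation=cv2.INTER_CUBIC))
```

```text
lock [0.498  0.2027 0.035 ] [0.5112 0.2006 0.035 ]
dial_grip [0.5019 0.1945 0.079 ] [0.5137 0.1997 0.079 ]
bow [0.5847 0.1762 0.048 ] [0.5869 0.1815 0.048 ]
loop [0.5635 0.1845 0.048 ] [0.5585 0.1732 0.048 ]
hasp [ 0.5261 -0.1558  0.114 ] [ 0.5234 -0.1577  0.114 ]
box [ 0.5228 -0.157   0.    ] [ 0.5164 -0.1557  0.    ]
cradle [0.5088 0.2018 0.    ] [0.5036 0.2064 0.    ]
core [ 0.3785 -0.0125  0.    ] [ 0.369  -0.0159  0.    ]
jar [0.7046 0.0104 0.    ] [0.7112 0.0174 0.    ]
cup [ 0.3171 -0.3383  0.    ] [ 0.3175 -0.3351  0.    ]
```

View pics/a_crop.png

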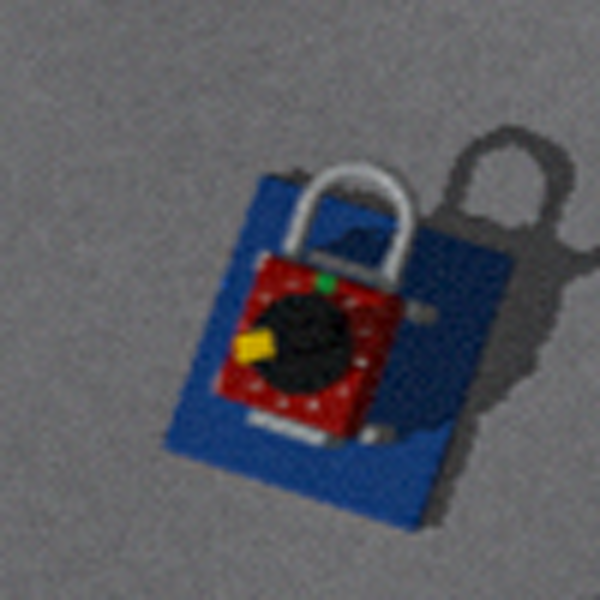

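View pics/a_crops.png

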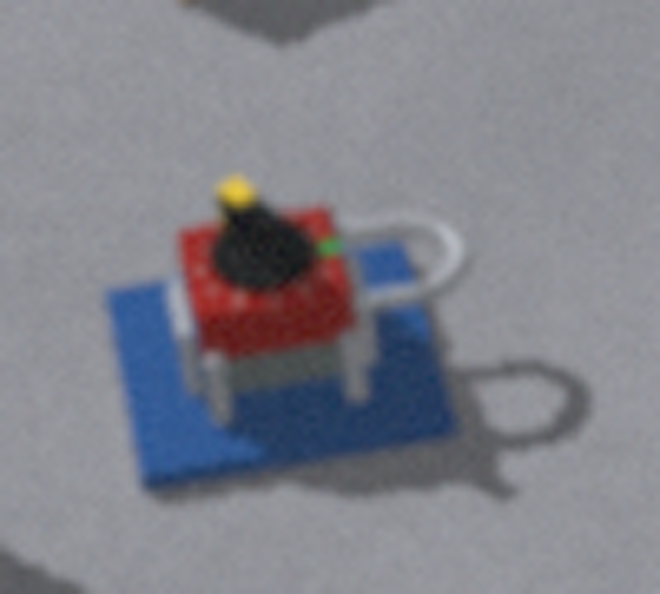

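>>> {"api": "drive_tool", "payload": {
  "series": [
    [[36,-40,0,-0.115,88],[36,-40,0,-0.115,88],[36,-40,0,-0.115,88],[36,-40,0,-0.115,88],[36,-40,0,-0.115,88],[36,-40,0,-0.115,88],[36,-40,0,-0.115,88],[36,-40,0,-0.115,88],[36,-40,0,-0.115,88],[36,-40,0,-0.115,60]]
  ]
}}

```text
clock: 2.65
tool_pos: [0.4774, 0.2357, 0.239]
eef_rot: [0.638, 0.77, 0.0, 0.0]
contact_force: [0.0, 1.3, 0.5]
opening: 0.928
```

>>> {"api": "drive_tool", "payload": {
  "series": [
    [[0,0,0,0,50],[0,0,0,0,40]]
  ]
}}

```text
clock: 2.85
tool_pos: [0.4769, 0.2361, 0.2388]
eef_rot: [0.637, 0.771, 0.0, 0.0]
contact_force: [-0.9, -0.3, -0.4]
opening: 0.751
```

```bash
cat > look.py <<'E'
from h import *
import sys
tag=sys.argv[1]; zs={"lock":.035,"dial_grip":.079,"shackle_bow":.048,"shackle_loop":.048,"cradle":0.0}
s=sensors.get_state();print(s["clock"],s["tool_pos"].round(4),s["q"].round(3),s["contact_force"].round(2),s["opening"])
from scipy.spatial.transform import Rotation as Ro
M=Ro.from_quat(s["eef_rot"]).as_matrix();print("jaw deg",np.degrees(np.arctan2(M[1,1],M[0,1])),"toolz",M[:,2].round(3))
for c in sys.argv[2].split(","):
    im=cams.snapshot(c); cv2.imwrite(f"pics/{tag}_{c}.png",im)
    for n in (sys.argv[3].split(",") if len(sys.argv)>3 and sys.argv[3] else []):
        for x in cams.mark_of(c,n)[:2]: print(c,n,round(x["confidence"],2),np.round(x["at"],1),pix2plane(c,x["at"],zs[n]).round(4) if n in zs else "")
E
python3 look.py b wrist lock,dial_grip,shackle_bow,cradle,shackle_loop
```

```text
2.85 [0.4769 0.2361 0.2388] [-0.597  0.567  0.081  1.855 -0.065  0.722 -0.29 ] [-0.92 -0.31 -0.42] 0.751445376036111
jaw deg 10.861080503780375 toolz [ 0.  0. -1.]
wrist lock 0.97 [270.3 191.4] [0.5043 0.2053 0.035 ]
wrist dial_grip 0.66 [272.6 203.6] [0.5042 0.206  0.079 ]
wrist shackle_bow 0.93 [325.5 222.5] [0.582 0.182 0.048]
wrist shackle_bow 0.21 [269.7 191.7] [0.5018 0.2093 0.048 ]
wrist cradle 0.87 [266.5 180.4] [0.5   0.209 0.   ]
wrist shackle_loop 0.28 [233.4 367.7] [ 0.5082 -0.0909  0.048 ]
```

View pics/b_wrist.png

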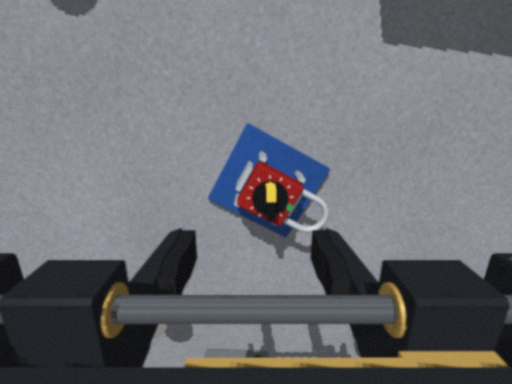

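Run:
```python
from h import *
im=cv2.imread("pics/b_wrist.png"); cv2.imwrite("pics/b_crop.png",cv2.resize(im[115:245,200:335],(675,650),interpolation=cv2.INTER_CUBIC))
hsv=cv2.cvtColor(im,cv2.COLOR_BGR2HSV)
def seg(lo,hi,r=(100,250,190,340)):
    m=cv2.inRange(hsv,lo,hi); k=np.zeros_like(m); k[r[0]:r[1],r[2]:r[3]]=m[r[0]:r[1],r[2]:r[3]]; return k
for n,lo,hi,z in [("yellow",(20,120,80),(35,255,255),.0885),("green",(45,100,60),(80,255,255),.061),("blue",(100,100,30),(130,255,255),.01),("red",(0,120,60),(10,255,255),.061)]:
    k=seg(lo,hi); ys,xs=np.nonzero(k); c=(xs.mean(),ys.mean()); print(n,len(xs),np.round(c,1),pix2plane("wrist",c,z).round(4))
    if n in("blue","red","yellow"):
        pts=np.array([pix2plane("wrist",p,z)[:2]*1000 for p in zip(xs,ys)],np.float32)
        rc=cv2.minAreaRect(cv2.convexHull(pts)); print(rc)
```

```text
yellow 230 [270.8 192.1] [0.4983 0.2219 0.0885]
((502.03192138671875, 215.6410675048828), (17.77054214477539, 39.57733154296875), 35.31440353393555)
green 39 [289. 207.] [0.5279 0.1983 0.061 ]
blue 4332 [265.7 172.3] [0.4957 0.2227 0.01  ]Traceback (most recent call last):
  File "<stdin>", line 9, in <module>
  File "h.py", line 4, in pix2plane
    m=cams.camera_model(cam); T=np.array(m["camera_from_world"]); R=T[:3,:3]; t=T[:3,3]
ValueError: time passes only in moves, steps and waits
```

View pics/b_crop.png

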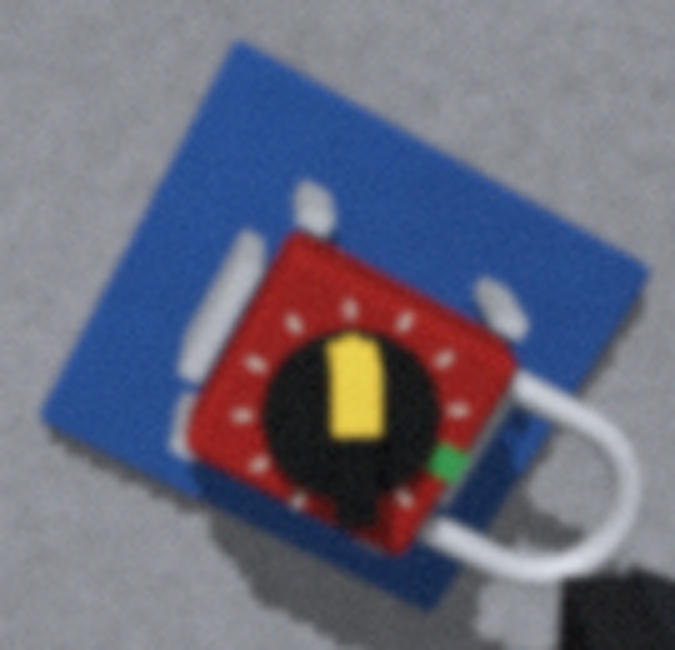

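```bash
cat > h.py <<'E'
import numpy as np, cv2
from plant import sensors, cams, r
_c={}
def mod(cam):
    if cam not in _c: _c[cam]=cams.camera_model(cam)
    return _c[cam]
def pix2plane(cam,uv,z):
    m=mod(cam); T=np.array(m["camera_from_world"]); R=T[:3,:3]; t=T[:3,3]
    c=-R.T@t; d=R.T@np.array([(uv[0]-m["cx"])/m["fx"],(uv[1]-m["cy"])/m["fy"],1])
    return c+d*(z-c[2])/d[2]
def proj(cam,p):
    m=mod(cam); T=np.array(m["camera_from_world"]); q=T[:3,:3]@np.array(p)+T[:3,3]
    return np.array([m["fx"]*q[0]/q[2]+m["cx"],m["fy"]*q[1]/q[2]+m["cy"]])
E
python3 - <<'E'
from h import *
f=lambda p,z: pix2plane("wrist",(p[0]/5+199.6,p[1]/5+114.6),z)[:2]*1000
C=[f(p,.01) for p in [(240,42),(648,272),(430,608),(45,415)]]
print(np.round(C,1),np.mean(C,0))
for i in range(4):
    d=C[(i+1)%4]-C[i]; print(np.hypot(*d),np.degrees(np.arctan2(d[1],d[0])))
R=[f(p,.061) for p in [(290,235),(520,362),(400,553),(190,450)]]
print(np.round(R,1),np.mean(R,0))
for i in range(4):
    d=R[(i+1)%4]-R[i]; print(np.hypot(*d),np.degrees(np.arctan2(d[1],d[0])))
# hypotheses
cr=np.mean(C,0)
im=cv2.imread("pics/b_wrist.png"); big=cv2.resize(im[115:245,200:335],(675,650),interpolation=cv2.INTER_CUBIC)
cx,cy=.504,.2045;yaw=np.radians(-18.5)
for a,col in [(90,(255,0,255)),(120,(255,255,0))]:
    b=yaw+np.radians(a); u=np.array([np.cos(b),np.sin(b)]);v=np.array([-u[1],u[0]])
    q=[np.array([cx,cy])+19*s*.001*u+5*t*.001*v for s,t in [(1,1),(1,-1),(-1,-1),(-1,1)]]
    pp=np.array([(proj("wrist",[*x,.0885])-[199.6,114.6])*5 for x in q]).astype(int)
    cv2.polylines(big,[pp],True,col,1)
cv2.imwrite("pics/b_ov.png",big)
E
```

```text
[[459.1 282.6]
 [579.4 243.9]
 [544.6 133. ]
 [424.6 171.1]] [501.93430211 207.64743948]
126.32701805352853 -17.816565610810603
116.22351860119721 -107.39738993166448
125.9618831709939 162.3881722730535
116.67685224558262 72.78068793994912
[[478.8 246.7]
 [539.1 226.8]
 [522.1 172. ]
 [465.5 189.2]] [501.35639837 208.67872978]
63.44898563325715 -18.21392308705592
57.386145787373145 -107.22343161779182
59.16736760332666 163.13693699299895
59.01002558287323 76.92937116323442
```

View pics/b_ov.png

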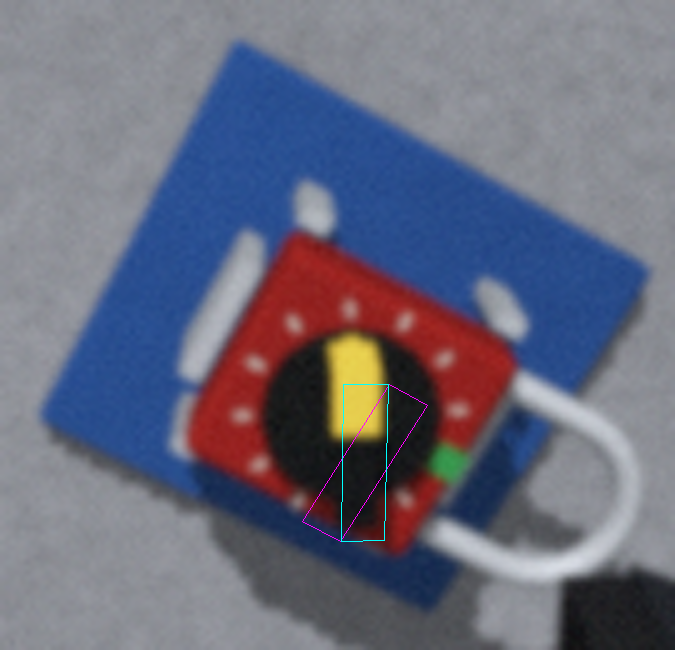

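>>> {"api": "drive_tool", "payload": {
  "series": [
    [[12,-14,-40,0.02,40],[12,-14,-40,0,40],[1,-1,-18,0,40],[0,0,0,0,40],[0,0,0,0,40]]
  ]
}}

```text
clock: 3.65
tool_pos: [0.501, 0.2091, 0.1411]
eef_rot: [0.628, 0.778, 0.0, -0.0]
contact_force: [-0.5, 0.2, 0.3]
opening: 0.456
```

```bash
python3 look.py c wrist,top,side lock,dial_grip,shackle_bow
python3 - <<'E'
from h import *
i=cv2.imread("pics/c_side.png")[70:180,140:260]; cv2.imwrite("pics/c_cs.png",cv2.resize(i,(600,550),interpolation=cv2.INTER_CUBIC))
E
```

```text
3.65 [0.501  0.2091 0.1411] [-0.508  0.726  0.046  1.912 -0.064  0.505 -0.203] [-0.49  0.17  0.3 ] 0.45582707208120626
jaw deg 12.22752096052994 toolz [-0.     0.001 -1.   ]
wrist lock 0.97 [256.9 194.3] [0.5069 0.2027 0.035 ]
wrist dial_grip 0.8 [255.5 210.7] [0.5048 0.2042 0.079 ]
wrist shackle_bow 0.71 [330.8 238.8] [0.5837 0.1782 0.048 ]
top lock 0.69 [142.7 206.9] [0.5053 0.2019 0.035 ]
top lock 0.67 [142.6 206.5] [0.5063 0.2022 0.035 ]
top dial_grip 0.8 [137.6 205.8] [0.5053 0.202  0.079 ]
top shackle_bow 0.66 [154.4 177.2] [0.5819 0.171  0.048 ]
side lock 0.82 [191.  131.7] [0.5107 0.2166 0.035 ]
side dial_grip 0.54 [188.1 121.5] [0.5036 0.209  0.079 ]
side shackle_bow 0.58 [221. 124.] [0.589  0.1871 0.048 ]
```

View pics/c_wrist.png

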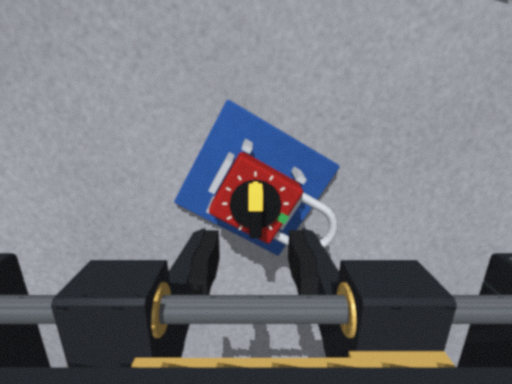

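View pics/c_cs.png

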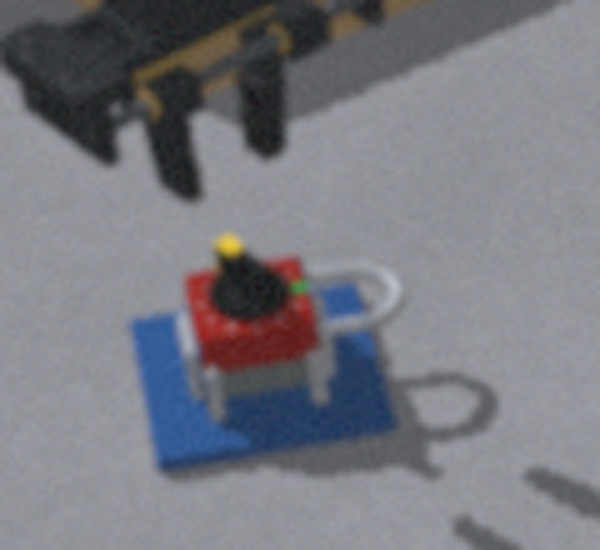

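>>> {"api": "drive_tool", "payload": {
  "series": [
    [[4,-5,-25,0,40],[0,0,-25,0,40],[0,0,-15,0,40],[0,0,-6,0,36],[0,0,0,0,0],[0,0,0,0,0],[0,0,0,0,0],[0,0,0,0,0]]
  ],
  "force": 20
}}

```text
clock: 5.05
tool_pos: [0.5045, 0.2031, 0.0704]
eef_rot: [0.628, 0.778, -0.0, -0.0]
contact_force: [-2.9, 0.6, 4.1]
opening: 0.112
```

```bash
python3 look.py d wrist ""
```

```text
5.05 [0.5045 0.2031 0.0704] [-0.485  0.849  0.03   1.94  -0.066  0.355 -0.191] [-2.9   0.59  4.06] 0.11242887739918651
jaw deg 12.160942549824927 toolz [-0.001 -0.    -1.   ]
```

View pics/d_wrist.png

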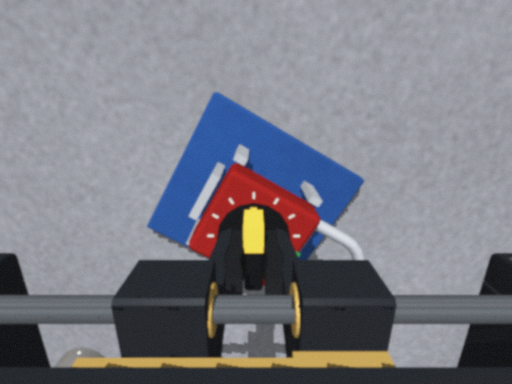

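>>> {"api": "drive_tool", "payload": {
  "series": [
    [[0,0,0,-0.105,0],[0,0,0,-0.105,0],[0,0,0,-0.105,0],[0,0,0,-0.105,0],[0,0,0,-0.105,0],[0,0,0,-0.105,0],[0,0,0,-0.105,0],[0,0,0,-0.105,0],[0,0,0,-0.105,0],[0,0,0,-0.105,0]]
  ]
}}

```text
clock: 6.1
tool_pos: [0.504, 0.2031, 0.0702]
eef_rot: [0.934, 0.356, -0.001, -0.0]
contact_force: [-3.7, -0.6, 4.1]
opening: 0.113
```

```bash
python3 look.py e wrist ""
```

```text
6.1 [0.504  0.2031 0.0702] [-0.612  0.869  0.247  1.947 -0.519  0.389 -0.806] [-3.71 -0.59  4.06] 0.11331202869216413
jaw deg -48.23940937633965 toolz [-0.002  0.    -1.   ]
```

View pics/e_wrist.png

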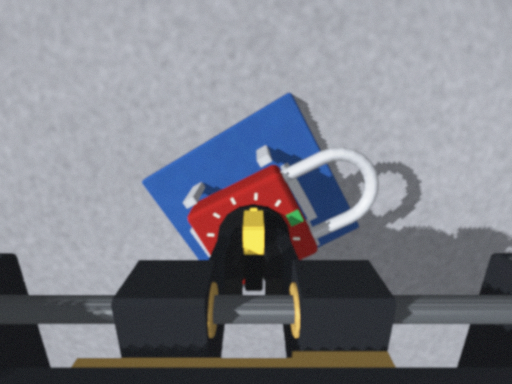

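>>> {"api": "drive_tool", "payload": {
  "series": [
    [[0,0,0,-0.105,0],[0,0,0,-0.105,0],[0,0,0,-0.105,0],[0,0,0,-0.105,0],[0,0,0,-0.105,0],[0,0,0,-0.105,0],[0,0,0,-0.105,0],[0,0,0,-0.105,0],[0,0,0,-0.105,0],[0,0,0,-0.105,0]]
  ]
}}

```text
clock: 7.15
tool_pos: [0.5045, 0.2032, 0.0701]
eef_rot: [0.987, -0.159, -0.001, -0.0]
contact_force: [-2.0, -0.3, 3.3]
opening: 0.112
```

```bash
python3 look.py f wrist ""
```

```text
7.15 [0.5045 0.2032 0.0701] [-0.749  0.921  0.498  1.954 -0.903  0.507 -1.485] [-2.01 -0.35  3.34] 0.11245887807548745
jaw deg -108.2997614935109 toolz [-0.001  0.    -1.   ]
```

View pics/f_wrist.png

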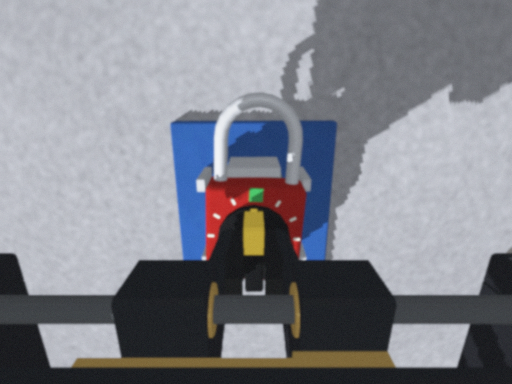

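>>> {"api": "drive_tool", "payload": {
  "series": [
    [[0,0,0,0,0],[0,0,0,0,0],[0,0,0,0,0],[0,0,0,0,35],[0,0,0,0,35],[0,0,0,0,35],[0,0,20,0,35],[0,0,30,0,35],[0,0,40,0,35],[0,0,0,0,35]]
  ]
}}

```text
clock: 8.2
tool_pos: [0.5086, 0.2031, 0.1639]
eef_rot: [0.987, -0.158, 0.004, -0.002]
contact_force: [0.4, 0.1, -0.1]
opening: 0.4
```

```bash
python3 look.py g wrist lock,dial_grip,shackle_bow,shackle_loop
python3 - <<'E'
from h import *
i=cv2.imread("pics/g_wrist.png")[80:260,140:380]; cv2.imwrite("pics/g_c.png",cv2.resize(i,(720,540),interpolation=cv2.INTER_CUBIC))
E
```

```text
8.2 [0.5086 0.2031 0.1639] [-0.841  0.798  0.669  1.907 -0.759  0.698 -1.601] [ 0.44  0.1  -0.15] 0.400481024747896
jaw deg -108.17170519824357 toolz [ 0.009  0.002 -1.   ]
wrist lock 0.75 [256.2 188.1] [0.4981 0.2031 0.035 ]
wrist dial_grip 0.65 [253.4 199.4] [0.5032 0.2043 0.079 ]
wrist shackle_bow 0.87 [258.2 103.8] [0.5752 0.1764 0.048 ]
```

View pics/g_c.png

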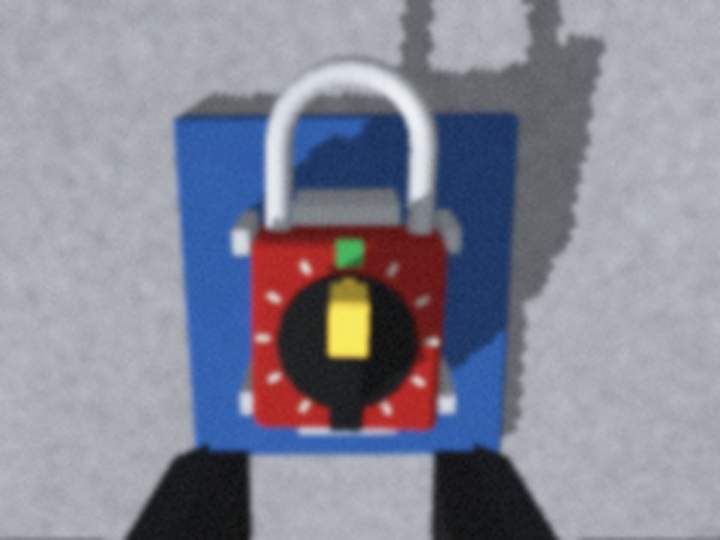

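>>> {"api": "drive_tool", "payload": {
  "series": [
    [[8,-2.5,0,0.143,26],[8,-2.5,0,0.143,26],[8,-2.5,0,0.143,26],[8,-2.5,0,0.143,26],[8,-2.5,0,0.143,26],[8,-2.5,0,0.143,26],[8,-2.5,0,0.143,26],[8,-2.5,0,0.143,26],[8,-2.5,0,0.143,26],[4,-2,0,0.143,26]]
  ]
}}

```text
clock: 9.45
tool_pos: [0.5812, 0.1781, 0.1584]
eef_rot: [0.848, 0.53, -0.001, -0.0]
contact_force: [0.4, -0.3, -0.7]
opening: 0.3
```

>>> {"api": "drive_tool", "payload": {
  "series": [
    [[0,0,0,0.143,26],[0,0,-30,0,26],[0,0,-25,0,26],[0,0,0,0,26],[0,0,0,0,26]]
  ]
}}

```text
clock: 9.95
tool_pos: [0.5807, 0.1783, 0.1041]
eef_rot: [0.809, 0.587, -0.001, -0.0]
contact_force: [-0.1, 0.9, 1.1]
opening: 0.294
```

```bash
python3 look.py i wrist,side,top lock,shackle_bow,shackle_loop
python3 - <<'E'
from h import *
i=cv2.imread("pics/i_side.png")[70:180,150:270]; cv2.imwrite("pics/i_cs.png",cv2.resize(i,(600,550),interpolation=cv2.INTER_CUBIC))
E
```

```text
9.95 [0.5807 0.1783 0.1041] [-0.484  0.858  0.199  1.737 -0.278  0.577 -0.433] [-0.07  0.91  1.05] 0.29430796179515184
jaw deg -18.06329961367327 toolz [-0.002 -0.001 -1.   ]
wrist lock 0.56 [157.2 202. ] [0.5073 0.2017 0.035 ]
wrist shackle_bow 0.88 [253.2 211.9] [0.5806 0.1744 0.048 ]
wrist shackle_loop 0.52 [158.  202.5] [0.5137 0.2045 0.048 ]
side lock 0.84 [189.8 134.4] [0.5029 0.2082 0.035 ]
side lock 0.61 [295.4 154.1] [ 0.7006 -0.0089  0.035 ]
side shackle_bow 0.58 [223.8 125.2] [0.593  0.1786 0.048 ]
side shackle_loop 0.61 [190.5 134.6] [0.4986 0.1922 0.048 ]
side shackle_loop 0.41 [211.4 131.1] [0.5527 0.1749 0.048 ]
top lock 0.31 [227.4 253.3] [ 0.3876 -0.0207  0.035 ]
top shackle_bow 0.67 [151.6 175.5] [0.5863 0.1783 0.048 ]
top shackle_loop 0.48 [148.9 188.3] [0.5528 0.1841 0.048 ]
```

View pics/i_wrist.png

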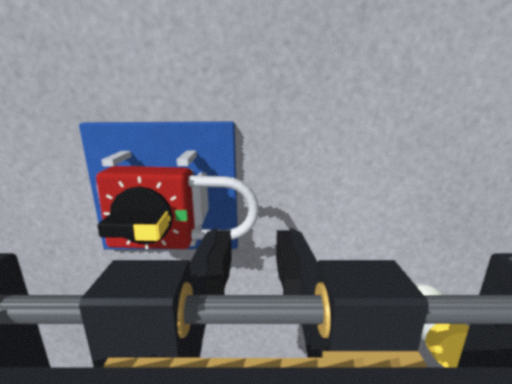

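View pics/i_cs.png

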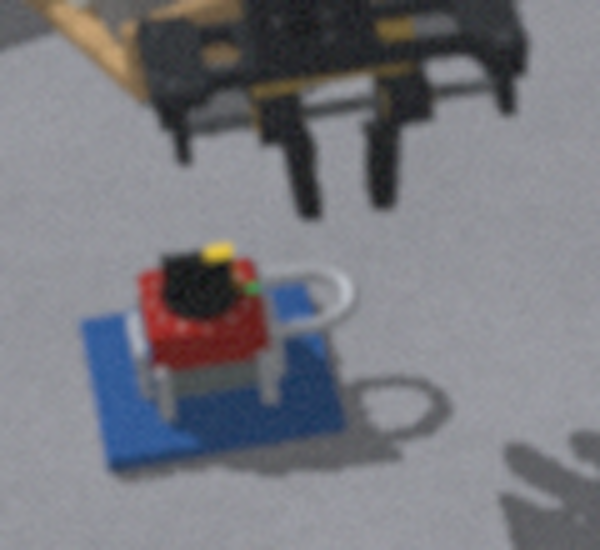

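>>> {"api": "drive_tool", "payload": {
  "series": [
    [[0,-1,-25,0,26],[0,0,-25,0,26],[0,0,-18,0,26],[0,0,0,0,0],[0,0,0,0,0],[0,0,0,0,0],[0,0,0,0,0]]
  ],
  "force": 20
}}

```text
clock: 11.25
tool_pos: [0.5809, 0.1776, 0.0374]
eef_rot: [0.809, 0.588, -0.0, -0.0]
contact_force: [-2.1, -0.6, -1.5]
opening: 0.096
```

```bash
python3 look.py j wrist,side ""
python3 - <<'E'
from h import *
i=cv2.imread("pics/j_side.png")[70:180,150:270]; cv2.imwrite("pics/j_cs.png",cv2.resize(i,(600,550),interpolation=cv2.INTER_CUBIC))
E
```

```text
11.25 [0.5809 0.1776 0.0374] [-0.461  0.959  0.158  1.755 -0.3    0.452 -0.412] [-2.05 -0.61 -1.5 ] 0.09606266765871986
jaw deg -18.022476877171275 toolz [-0. -0. -1.]
```

View pics/j_wrist.png

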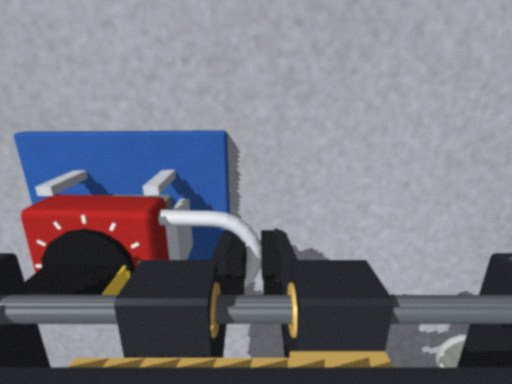

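View pics/j_cs.png

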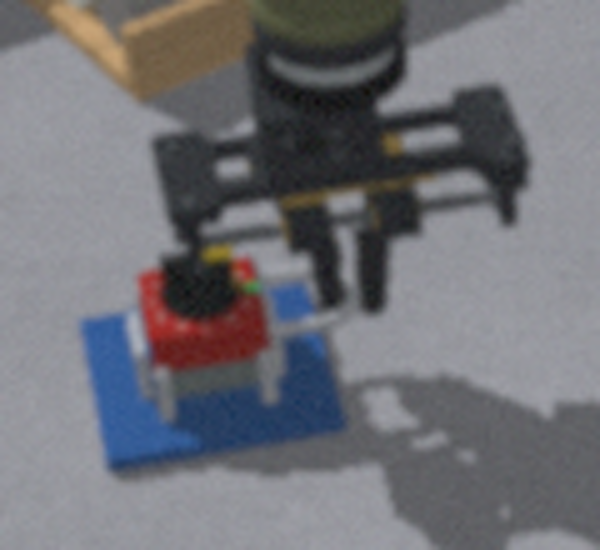

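>>> {"api": "drive_tool", "payload": {
  "series": [
    [[3.8,-1.2,0,0,0],[3.8,-1.2,0,0,0],[3.8,-1.2,0,0,0],[3.8,-1.3,0,0,0],[3.8,-1.3,0,0,0],[0,0,0,0,0]]
  ]
}}

```text
clock: 11.95
tool_pos: [0.5989, 0.1719, 0.0363]
eef_rot: [0.809, 0.588, -0.001, -0.001]
contact_force: [-5.7, 0.1, 0.3]
opening: 0.093
```

>>> {"api": "drive_tool", "payload": {
  "series": [
    [[1,-0.3,0,0,0],[0.8,-0.3,0,0,0],[0,0,0,0,0]]
  ]
}}

```text
clock: 12.25
tool_pos: [0.599, 0.1719, 0.0359]
eef_rot: [0.809, 0.588, -0.002, -0.002]
contact_force: [-7.2, 1.4, -0.6]
opening: 0.095
```

```bash
python3 look.py k wrist,side ""
python3 - <<'E'
from h import *
i=cv2.imread("pics/k_side.png")[70:180,150:270]; cv2.imwrite("pics/k_cs.png",cv2.resize(i,(600,550),interpolation=cv2.INTER_CUBIC))
E
```

```text
12.25 [0.599  0.1719 0.0359] [-0.44   0.976  0.163  1.698 -0.292  0.497 -0.404] [-7.18  1.38 -0.57] 0.09499870879904204
jaw deg -17.9803162991346 toolz [-0.007  0.001 -1.   ]
```

View pics/k_wrist.png

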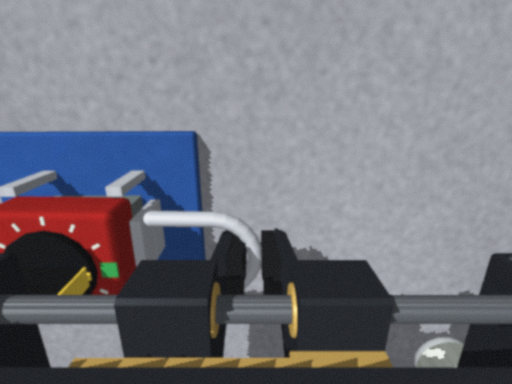

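View pics/k_cs.png

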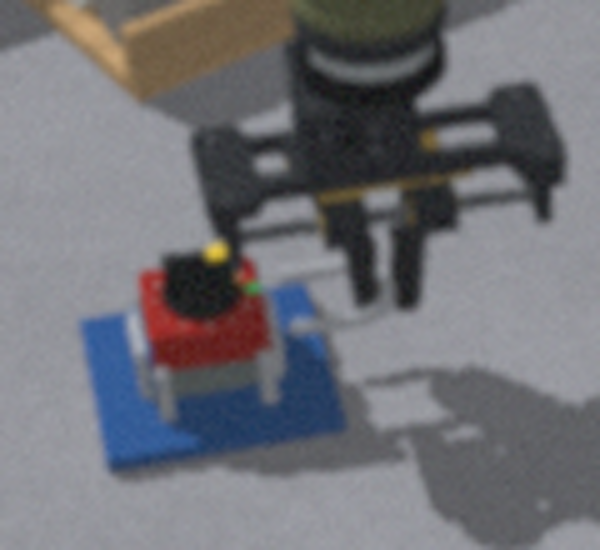

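>>> {"api": "drive_tool", "payload": {
  "series": [
    [[1.9,-0.6,0,0,0],[1.9,-0.6,0,0,0],[0,0,0,0,0],[0,0,0,0,0]]
  ]
}}

```text
clock: 12.75
tool_pos: [0.5994, 0.1722, 0.0351]
eef_rot: [0.808, 0.588, -0.005, -0.005]
contact_force: [-11.8, 3.6, 0.6]
opening: 0.092
```

>>> {"api": "drive_tool", "payload": {
  "series": [
    [[-3.8,1.2,0,0,0],[0,0,0,0,26],[0,0,0,0,26],[0,0,0,0,26],[0,0,25,0,26],[0,0,35,0,26],[0,0,45,0,26],[0,0,0,0,50],[0,0,0,0,88],[0,0,0,0,88]]
  ]
}}

```text
clock: 13.75
tool_pos: [0.6019, 0.1706, 0.141]
eef_rot: [0.809, 0.587, -0.0, -0.0]
contact_force: [0.7, 0.3, 0.1]
opening: 0.545
```

```bash
python3 look.py l wrist lock,dial_grip,shackle_bow
```

```text
13.75 [0.6019 0.1706 0.141 ] [-0.471  0.824  0.223  1.661 -0.259  0.686 -0.431] [0.7  0.3  0.07] 0.544839439979999
jaw deg -18.06284842909355 toolz [-0. -0. -1.]
wrist lock 0.59 [144.7 190. ] [0.5039 0.1991 0.035 ]
wrist shackle_bow 0.6 [254.  191.5] [0.6019 0.1704 0.048 ]
```

View pics/l_wrist.png

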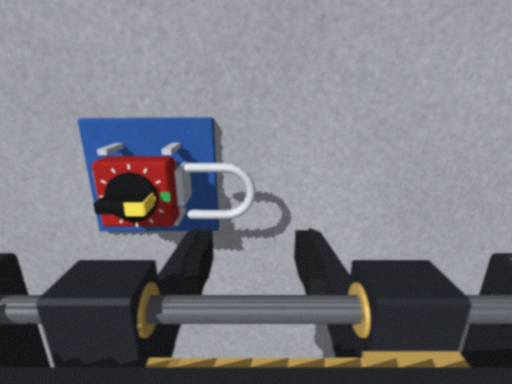

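>>> {"api": "drive_tool", "payload": {
  "series": [
    [[-9,3,0,0.143,88],[-9,3,0,0.143,88],[-9,3,0,0.143,88],[-9,3,0,0.143,88],[-9,3,0,0.143,88],[-9,3,0,0.143,88],[-9,3,0,0.143,88],[-9,3,0,0.143,88],[-9,3,0,0.143,88],[-12,4,0,0.143,88]]
  ]
}}

```text
clock: 14.95
tool_pos: [0.5089, 0.2015, 0.1412]
eef_rot: [0.223, 0.975, -0.0, -0.0]
contact_force: [0.3, 0.2, 0.0]
opening: 0.999
```

>>> {"api": "drive_tool", "payload": {
  "series": [
    [[0,0,0,0.141,88],[0,0,0,0,88],[0,0,0,0,88]]
  ]
}}

```text
clock: 15.25
tool_pos: [0.5092, 0.2015, 0.1414]
eef_rot: [0.159, 0.987, -0.0, -0.0]
contact_force: [0.4, 0.6, 0.1]
opening: 0.998
```

```bash
python3 look.py m wrist,side lock,dial_grip,shackle_bow
python3 - <<'E'
from h import *
i=cv2.imread("pics/m_side.png")[70:180,150:270]; cv2.imwrite("pics/m_cs.png",cv2.resize(i,(600,550),interpolation=cv2.INTER_CUBIC))
E
```

```text
15.25 [0.5092 0.2015 0.1414] [-0.343  0.732 -0.196  1.889  0.254  0.545  0.543] [0.42 0.64 0.11] 0.9984711276171824
jaw deg 71.74199385992344 toolz [-0.  0. -1.]
wrist lock 0.89 [253.8 184.9] [0.5078 0.2024 0.035 ]
wrist dial_grip 0.72 [253.9 197.5] [0.5041 0.2036 0.079 ]
wrist dial_grip 0.46 [160.4 354. ] [0.6284 0.0683 0.079 ]
wrist shackle_bow 0.74 [255.9 283.7] [0.6031 0.1733 0.048 ]
side lock 0.93 [190.7 134.7] [0.5044 0.2058 0.035 ]
side dial_grip 0.73 [189.4 121.2] [0.5071 0.2083 0.079 ]
side shackle_bow 0.68 [227.6 125.8] [0.6006 0.1708 0.048 ]
```

View pics/m_wrist.png

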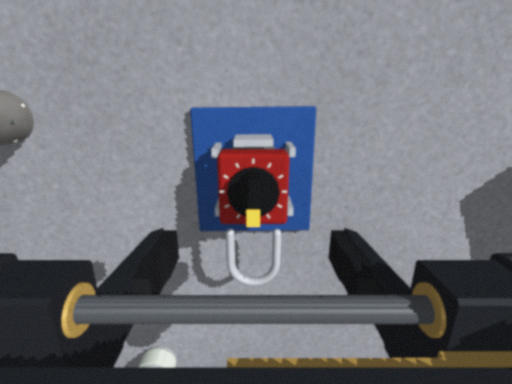

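View pics/m_cs.png

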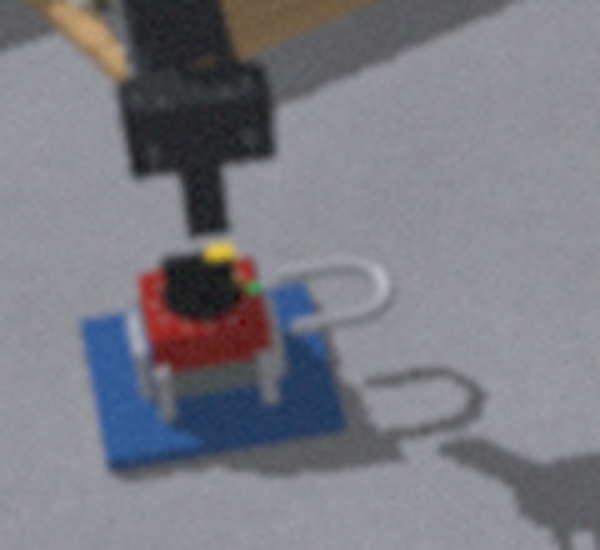

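>>> {"api": "drive_tool", "payload": {
  "series": [
    [[0,0,-35,0,88],[0,0,-35,0,88],[0,0,-25,0,88],[0,0,-14,0,88],[0,0,0,0,50],[0,0,0,0,50],[0,0,0,0,50],[0,0,0,0,50],[0,0,0,0,50]]
  ],
  "force": 35
}}

```text
clock: 16.55
tool_pos: [0.5097, 0.2017, 0.034]
eef_rot: [0.157, 0.988, 0.0, 0.001]
contact_force: [-1.5, -0.7, 6.5]
opening: 0.674
```

```bash
python3 look.py n wrist ""
```

```text
16.55 [0.5097 0.2017 0.034 ] [-0.391  0.915 -0.118  1.931  0.311  0.311  0.496] [-1.47 -0.72  6.5 ] 0.673962581344358
jaw deg 71.94287708275003 toolz [ 0.002  0.    -1.   ]
```

View pics/n_wrist.png

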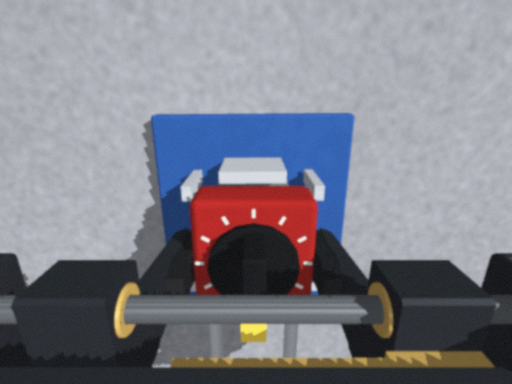

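>>> {"api": "drive_tool", "payload": {
  "series": [
    [[0,0,5,0,50],[0,0,10,0,50],[0,0,20,0,50],[0,0,30,0,50],[0,0,30,0,50],[0,0,30,0,50],[0,0,25,0,50],[0,0,10,0,50],[0,0,0,0,50]]
  ]
}}

```text
clock: 17.5
tool_pos: [0.5095, 0.202, 0.194]
eef_rot: [0.157, 0.988, 0.001, 0.001]
contact_force: [0.3, 0.3, -4.0]
opening: 0.676
```

```bash
python3 look.py o wrist,side,top lock,dial_grip,shackle_bow,shackle_loop,hasp_tip,switchbox
python3 - <<'E'
from h import *
i=cv2.imread("pics/o_side.png")[20:180,130:310]; cv2.imwrite("pics/o_cs.png",cv2.resize(i,(675,600),interpolation=cv2.INTER_CUBIC))
E
```

```text
17.5 [0.5095 0.202  0.194 ] [-0.32   0.652 -0.233  1.848  0.229  0.665  0.568] [ 0.33  0.27 -4.  ] 0.6760225989379088
jaw deg 71.95588691817277 toolz [ 0.002  0.001 -1.   ]
wrist lock 0.79 [253.8 239.6] [0.5872 0.1759 0.035 ]
wrist dial_grip 0.85 [255.  285.3] [0.6175 0.1674 0.079 ]
wrist switchbox 0.96 [  4.6 251.3] 
wrist switchbox 0.59 [ 43. 111.] 
side lock 0.81 [184.6  85.3] [0.5913 0.4207 0.035 ]
side shackle_bow 0.54 [223.   74.5] [0.7092 0.3909 0.048 ]
side shackle_loop 0.5 [215.6  81.8] [0.6715 0.3692 0.048 ]
side shackle_loop 0.32 [194.7 147.5] [0.4849 0.1405 0.048 ]
side hasp_tip 0.87 [268.1 199.4] 
side switchbox 0.75 [263.3 229.3] 
top lock 0.62 [122.1 202.7] [0.5157 0.2558 0.035 ]
top shackle_bow 0.82 [137.9 157. ] [0.6344 0.2156 0.048 ]
top shackle_loop 0.56 [130.3 168.6] [0.6037 0.234  0.048 ]
top shackle_loop 0.51 [124.  202.9] [0.5143 0.2465 0.048 ]
top hasp_tip 0.71 [283.3 196.8] 
top switchbox 0.65 [278.2 201.9]
```

View pics/o_wrist.png

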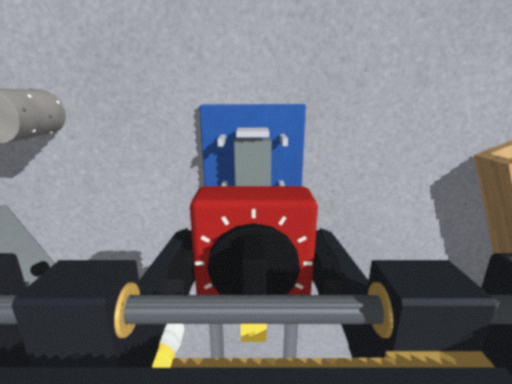

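View pics/o_cs.png

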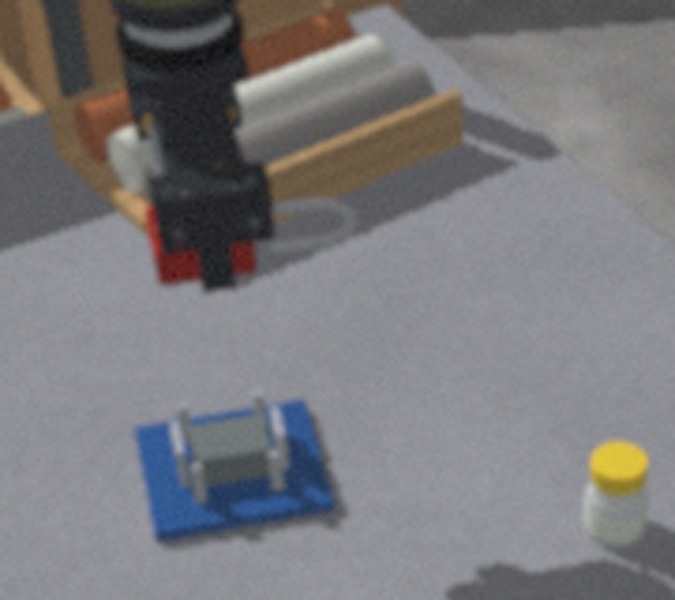

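>>> {"api": "drive_tool", "payload": {
  "series": [
    [[-3,-12,0,0,50],[-4,-25,0,0,50],[-6,-34,0,0,50],[-6,-36,0,0,50],[-6,-36,0,0,50],[-6,-36,0,0,50],[-6,-36,0,0,50],[-6,-36,0,0,50],[-6,-34,0,0,50],[-4,-25,0,0,50]]
  ]
}}

```text
clock: 19.55
tool_pos: [0.4543, -0.1118, 0.1928]
eef_rot: [0.158, 0.987, -0.001, -0.0]
contact_force: [0.3, -0.2, -4.3]
opening: 0.676
```

>>> {"api": "drive_tool", "payload": {
  "series": [
    [[-3,-16,0,0,50],[-2,-9,-5,0,50],[0,0,-5,0,50],[0,0,0,0,50],[0,0,0,0,50]]
  ]
}}

```text
clock: 20.05
tool_pos: [0.4512, -0.1318, 0.1825]
eef_rot: [0.156, 0.988, 0.0, -0.0]
contact_force: [0.6, -0.4, -4.3]
opening: 0.679
```

```bash
python3 look.py p wrist,side,top lock,shackle_bow,shackle_loop,hasp_tip,switchbox
python3 - <<'E'
from h import *
a=cv2.imread("pics/p_side.png")[120:280,170:350]; b=cv2.imread("pics/p_top.png")[130:290,200:380]
cv2.imwrite("pics/p_c.png",cv2.resize(np.hstack([a,b]),(792,352),interpolation=cv2.INTER_CUBIC))
E
```

```text
20.05 [ 0.4512 -0.1318  0.1825] [ 0.371  0.595 -0.286  2.076  0.327  0.513  1.103] [ 0.55 -0.43 -4.25] 0.6785317949983012
jaw deg 72.09425244615248 toolz [-0.     0.001 -1.   ]
wrist lock 0.88 [254.8 239.8] [ 0.5266 -0.1546  0.035 ]
side lock 0.83 [230.8 179.7] [0.5124 0.0008 0.035 ]
side shackle_bow 0.62 [278.2 167. ] [ 0.6287 -0.0354  0.048 ]
side shackle_loop 0.49 [269.  171.4] [ 0.6009 -0.0361  0.048 ]
side switchbox 0.94 [267.3 229.5] 
top shackle_bow 0.7 [289.8 187. ] [ 0.5605 -0.1806  0.048 ]
top shackle_loop 0.67 [286.7 195. ] [ 0.5395 -0.1726  0.048 ]
top hasp_tip 0.74 [285.3 198.9] 
top switchbox 0.6 [279.6 201.9]
```

View pics/p_wrist.png

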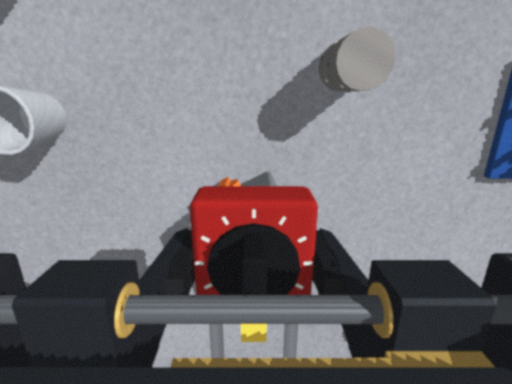

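View pics/p_c.png

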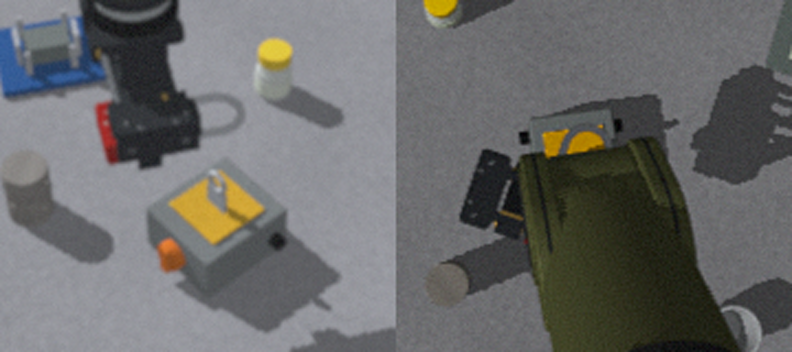

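Run:
```python
from h import *
s=sensors.get_state();t=s["tool_pos"];z=t[2]+.014;y=np.radians(-18)
u=np.array([np.cos(y),np.sin(y)]);loop=np.append(t[:2]+.0765*u,z)
print("loop est",loop,"z",z-.114)
print("side loop/bow",pix2plane("side",[269,171.4],z),pix2plane("side",[278.2,167],z)[:2]-.02*u,"top",pix2plane("top",[286.7,195],z),pix2plane("top",[289.8,187],z)[:2]-.02*u)
print("hasp",pix2plane("side",[269.9,197.2],.114),pix2plane("side",[268.1,199.4],.114),pix2plane("top",[282.3,197.9],.114),pix2plane("top",[285.3,198.9],.114))
```

```text
loop est [ 0.52375332 -0.15688305  0.19674937] z 0.08274937375235329
side loop/bow [ 0.51895107 -0.15876168  0.19674937] [ 0.52282446 -0.15198677] top [ 0.5255365  -0.15864969  0.19674937] [ 0.52430498 -0.15926645]
hasp [ 0.52336978 -0.15765305  0.114     ] [ 0.51661594 -0.1609137   0.114     ] [ 0.52614642 -0.15578617  0.114     ] [ 0.52380244 -0.16305601  0.114     ]
```

Run:
```python
from h import *
s=sensors.get_state();print(s["clock"],np.abs(s["qd"]).max(),s["opening"])
print(r.finish_job())
```

```text
20.95 0.001812099487230794 0.6786026233592489
the job is handed in; nothing more can be done
None
```

I handed the job in at about 21 s, with the open lock held by its body above the hasp eye. No verdict is reported.

- **Dial:** I gripped the bar and turned it 120° clockwise to the green mark. After I let go, the wrist picture showed the yellow pointer in line with the mark.
- **Shackle:** I gripped the bow and pulled about 19 mm by measured tool travel. It then stopped moving as the force rose to about 12 N, which I took as the fully open stop. A later picture put the bow about 100 mm from the lock centre, which agrees with fully open.
- **Hold:** The lock was gripped across its sides at 59 to 60 mm opening and 35 N. The sensed load was about 4.3 N, which matches the lock's weight, and the tool was within about 0.001 rad of vertical. Pictures showed the dial up and the shackle still out, with nothing touching the box or eye.
- **Position over the hasp:** The shackle loop is at about [0.524, -0.157, 0.197], about 83 mm above the hasp tip. The horizontal offset is a few millimetres. Estimates from different cameras and looks disagreed by up to about 8 mm, well inside the 30 mm allowed.
- **Bystanders:** The core, jar and cup look undisturbed in the last pictures. I did not re-measure their positions.

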